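Stack the hinge cases under the swing-arm lamp

ROBOT

A 6-joint arm with a two-finger parallel gripper is mounted at the origin on the work surface. World frame = base frame: x ahead of the robot, y to its left, z up, the work surface at z = 0. Lengths are in m, angles in rad, forces in N, time in s.
With the tool pointing down it reaches from about 0.375 to 0.975 m from the base axis. Payload 3.8 kg.
Tool frame: the origin (TCP) lies midway between the tips of the shut fingers; the grasp point (between the pads) lies 19 mm behind it; z points along the fingers, y is the line along which they close (so a half turn about z gives the same grasp; the last joint's range is limited). The gripper opens to 85 mm and grips with 20 to 120 N. Pads are 22 mm wide; open, the fingers measure 114 mm over their backs; the gripper's body (76 mm by 85 mm) begins 54 mm behind the grasp point. The pads swing forward as they close: fully open they stand 13 mm farther back than shut.
Start: joints at [1.075, 0.264, 1.604, -0, 1.274, -0.037], TCP at [0.299, 0.605, 0.231] pointing down, gripper open.
Joint ranges: [-2.63, 2.63], [-0.94, 2.18], [0.31, 2.57], [-1.31, 4.45], [0, 2.66], [-2.55, 2.55]. Speed limits (rad/s): [2.57, 2.57, 3.14, 3.14, 3.14, 3.14].

INTERFACE

Orientations are given as a rotation vector (axis times angle).
In Python, from workcell import status, read_camera, workorder, masks_of gives the robot as it stands.
- The arm moves only by the tool drive_tool, never from a script. Its argument "rows" is a list of rows, each a list of 7 numbers: the turn, a rotation vector about the tool's x, y, z in degrees, then the shift along the tool's x, y, z in m, then the opening, from 0 (shut) to 1 (fully open). In form: [[ax, ay, az, tx, ty, tz, claw], ...]. A call has 1 to 8 rows; each row shifts and turns the commanded pose from where the row before left it, along the tool's axes as they then stand; what a row does not reach is not made up. A row lasts 1/12 s, in which the tool goes at most 41.7 mm and 7.16 degrees, less where a joint would pass 70% of its speed; a pose out of reach is approached as far as the arm can. A call is refused whole if a number of a shift passes 0.0417 or a number of a turn 7.16, either way. A call with a gripper value outside its range is refused whole. The fingers move at their own pace and stop on an object; "force" is the grip in N (left out, the last holds). Time passes only in rows, so rows that do not move let the fingers close. It gives the time, the measured TCP pose, the force, the opening and the grip force at its end, in the units of the state.
- status.read_state(): the state, without advancing time (a new reading comes with each control period).
- read_camera(name): name is "side" or "top"; returns a dict with "color" (480x640x3 uint8, red, green, blue), "intrinsics" (3x3 intrinsics, pixels), "world_from_camera" (4x4, takes a point from camera to world coordinates). Camera axes: x right, y up, looking along -z (the intrinsics and any distortion apply to the point x, -y, -z); pixel columns grow to the right and rows downward; lengths in m; the calibration is good to about 2 mm. A picture is of the moment at which its call begins. There is no depth.
- workorder.finish_job(): hands the job in; it is judged then, once.
Trained networks look in a picture, given as the dict that the camera call returned (one of the last four; its "shot" number tells which), for a name from the list of things; names that differ only in an ending like _2 or _b are one class to them, and where a whole thing is asked for, a point or a joint stands for the part that bears it (a point fixed in the world has none). Each returns a list of dicts, best first, with "score" (0 to 1); they miss things now and then, are a little off and sometimes report something else, mostly with a low value. They report only what shows in the picture. A call takes as long as a camera call. They do not tell look-alikes from the thing itself.
- masks_of(picture, name): "mask" (480x640 bool, what is visible of it) and "bbox" ([left, top, right, bottom] in pixels, round what is visible of it).
The state is a dict: "time": time; "q": joint angles; "joint_vel": joint speeds; "joint_torque": joint torques, N m; "tool_pos": TCP position; "tcp_rot": TCP orientation; "wrist_force": force on the tool from outside, world axes, zero at the start; "torque": the same for the moment, N m; "width": opening from 0.0 (shut) to 1.0 (fully open); "grip_force": force on a finger pad.
Only numpy, scipy, OpenCV 4.12 (cv2) and the standard library are available. Lean on these libraries where they do the work, as an engineer would, in place of code of your own. Each camera call takes 0.05 s, during which the arm holds its last target. There are 200 camera calls.

TASK

Swing the lamp arm by its handle to the robot's left as far as it goes, so that the base board is clear. Then stack the three beech hinge cases on the board, largest at the bottom and smallest on top, lids up, each with its whole underside resting on what is below it. Keep the cases upright, set them down without dropping them, and leave everything else on the bench where it is.

Things in the scene. Friction and masses are not known exactly. Their poses are not given: they have to be found in the camera images.
- lamp_arm (a joint): swing of the cast-iron lamp arm on its post, rad. 0: the arm points along the post's -x axis (towards the robot, over the board); it grows as the arm swings to the robot's left (clockwise seen from above), to a hard stop at 1.25; the other stop is at -0.3. Friction holds it wherever it is left; about 2 to 4 N at the handle moves it.
- lamp_post: fixed cast-iron post beyond the board, 28 mm thick on a foot 84 mm across; its upright axis is the arm's pivot. Origin on the bench at that axis, z up. The arm is a level bar 14 mm wide, 250 mm long, its underside at z = 242 mm and top at 260 mm; under it, 185 mm from the pivot, hangs a conical grey shade, 110 mm across, its mouth at z = 157 mm
- lamp_handle (a point): centre of the upright round wooden handle on the free end of the lamp arm: 22 mm thick, 250 mm from the pivot; it stands clear of the bar from z = 260 to 315 mm, and this point is at z = 297 mm
- board: fixed dark oak base board on the bench, 240 (x) x 110 (y) x 18 (z) mm, with four steel screw heads. Origin: centre of its underside; x along its length, z up
- large_case: the large of three closed beech hinge cases with flat sliding lids: 190 (x) x 68 (y) x 50 (z) mm, about 0.7 kg. Origin: centre of its underside; x along its length, z up out of the lid
- large_case_corner0 (a point): corner of that case's underside at +x +y
- large_case_corner1 (a point): corner of that case's underside at -x +y
- large_case_corner2 (a point): corner of that case's underside at -x -y
- large_case_corner3 (a point): corner of that case's underside at +x -y
- medium_case: the medium of three closed beech hinge cases with flat sliding lids: 140 (x) x 52 (y) x 40 (z) mm, about 0.4 kg. Origin: centre of its underside; x along its length, z up out of the lid
- medium_case_corner0 (a point): corner of that case's underside at +x +y
- medium_case_corner1 (a point): corner of that case's underside at -x +y
- medium_case_corner2 (a point): corner of that case's underside at -x -y
- medium_case_corner3 (a point): corner of that case's underside at +x -y
- small_case: the small of three closed beech hinge cases with flat sliding lids: 95 (x) x 38 (y) x 34 (z) mm, about 0.2 kg. Origin: centre of its underside; x along its length, z up out of the lid
- small_case_corner0 (a point): corner of that case's underside at +x +y
- small_case_corner1 (a point): corner of that case's underside at -x +y
- small_case_corner2 (a point): corner of that case's underside at -x -y
- small_case_corner3 (a point): corner of that case's underside at +x -y
- parliament_hinge: blackened iron H-shaped hinge lying flat, 100 x 94 x 12 mm. Bystander. Origin: on the bench under its middle
- rivet_set: dark steel block 90 x 34 x 22 mm with four upright copper rivets, 55 mm high in all. Bystander. Origin: on the bench under its middle
- door_knob: white ceramic door knob standing on its rose, 60 mm across, 66 mm high. Bystander. Origin: on the bench under its middle
- dowel_jig: beech dowel jig, a block 110 x 58 x 42 mm with three steel-bushed holes in its top: not a case. Bystander. Origin: on the bench under its middle
- hammer: hand hammer lying flat. Bystander. Origin: on the bench at the middle of its handle or near it
There are look-alikes about, which are no part of the job. Leave any blue or yellow look-alike of the small_case alone.

How it is judged:
On the way, in this order (a step that is already met when the one before it is completed fails the run):
1. the lamp arm is swung left to its stop (value of joint lamp_arm above 1.12 rad), for 0.2 s.
2. the large case lies flat on the board, wholly on it, let go (z of large_case in the frame of board between 0.014 and 0.022 m and angle between large_case's own z axis and vertical below 0.05 rad and x of large_case_corner0 in the frame of board between -0.1215 and 0.1215 m and y of large_case_corner0 in the frame of board between -0.0565 and 0.0565 m and x of large_case_corner1 in the frame of board between -0.1215 and 0.1215 m and y of large_case_corner1 in the frame of board between -0.0565 and 0.0565 m and x of large_case_corner2 in the frame of board between -0.1215 and 0.1215 m and y of large_case_corner2 in the frame of board between -0.0565 and 0.0565 m and x of large_case_corner3 in the frame of board between -0.1215 and 0.1215 m and y of large_case_corner3 in the frame of board between -0.0565 and 0.0565 m and contact force between large_case and the fingers below 0.1 N and linear speed of large_case below 0.03 m/s), for 0.2 s.
3. the medium case lies flat on the large one, wholly on it, let go (z of medium_case in the frame of large_case between 0.046 and 0.054 m and angle between medium_case's own z axis and vertical below 0.05 rad and x of medium_case_corner0 in the frame of large_case between -0.0965 and 0.0965 m and y of medium_case_corner0 in the frame of large_case between -0.0355 and 0.0355 m and x of medium_case_corner1 in the frame of large_case between -0.0965 and 0.0965 m and y of medium_case_corner1 in the frame of large_case between -0.0355 and 0.0355 m and x of medium_case_corner2 in the frame of large_case between -0.0965 and 0.0965 m and y of medium_case_corner2 in the frame of large_case between -0.0355 and 0.0355 m and x of medium_case_corner3 in the frame of large_case between -0.0965 and 0.0965 m and y of medium_case_corner3 in the frame of large_case between -0.0355 and 0.0355 m and contact force between medium_case and the fingers below 0.1 N and linear speed of medium_case below 0.03 m/s), for 0.2 s.
At the end, for the whole second after the job is handed in: Lamp arm within 0.13 rad of its left stop; large case on the board, medium on the large, small on the medium: each lid up and level within 0.05 rad, all four corners of its underside within the top of what is below (1.5 mm slack), at rest and released (all of step 2 and all of step 3 and value of joint lamp_arm above 1.12 rad and z of small_case in the frame of medium_case between 0.036 and 0.044 m and angle between small_case's own z axis and vertical below 0.05 rad and x of small_case_corner0 in the frame of medium_case between -0.0715 and 0.0715 m and y of small_case_corner0 in the frame of medium_case between -0.0275 and 0.0275 m and x of small_case_corner1 in the frame of medium_case between -0.0715 and 0.0715 m and y of small_case_corner1 in the frame of medium_case between -0.0275 and 0.0275 m and x of small_case_corner2 in the frame of medium_case between -0.0715 and 0.0715 m and y of small_case_corner2 in the frame of medium_case between -0.0275 and 0.0275 m and x of small_case_corner3 in the frame of medium_case between -0.0715 and 0.0715 m and y of small_case_corner3 in the frame of medium_case between -0.0275 and 0.0275 m and contact force between small_case and the fingers below 0.1 N and linear speed of small_case below 0.03 m/s); the robot touches nothing.
It fails at once if a case is tipped by more than 0.5 rad (angle between any of large_case, medium_case, small_case's own z axis and vertical above 0.5 rad).
It fails at once if a case is dropped or flung (moves faster than 0.5 m/s without being held) ((contact force between large_case and the fingers below 0.05 N and linear speed of large_case above 0.5 m/s) or (contact force between medium_case and the fingers below 0.05 N and linear speed of medium_case above 0.5 m/s) or (contact force between small_case and the fingers below 0.05 N and linear speed of small_case above 0.5 m/s)).
It fails at once if a bystander is moved by more than 25 mm (distance of any of parliament_hinge, rivet_set, door_knob, dowel_jig, hammer from where it was at the start of the episode above 0.025 m).
It also fails if it takes over 72 s, if anything falls off the work surface, if the arm or the gripper's body presses on something with over 40 N, if the wrist force passes 120 N, or if a joint passes its speed limit or range.

## Working session

There is one attempt and no reset: what is moved stays moved. The work goes in short steps, Python scripts to look and compute and a tool call to move; the robot and the scene stay as the last step left them, time stands still between calls to the robot, and variables do not carry over. Pictures are saved under pics/ and viewed, at most 10 in all, crops included, and the job is handed in when it is done.

Besides the shell and the picture viewer there is one more tool, called as a command line: name --pt "numbers of a row" for each row, then --argument value for the rest. drive_tool: Moves the arm, as the interface text tells. Its arguments: {"type":"object","properties":{"rows":{"type":"array"},"force":{"type":"number"}},"required":["rows"]}

```bash
mkdir -p pics; ls
python3 - <<'E'
from workcell import status, read_camera, masks_of
import cv2,numpy as np
s=status.read_state(); print(s)
for n in("top","side"):
    p=read_camera(n); cv2.imwrite(f"pics/{n}0.png",p["color"][:,:,::-1]); print(n,p["intrinsics"],p["world_from_camera"],[k for k in p])
    for t in ["lamp_post","lamp_handle","board","large_case","medium_case","small_case","dowel_jig","hammer","rivet_set","door_knob","parliament_hinge"]:
        print(t,[(round(d["score"],2),[int(v) for v in d["bbox"]]) for d in masks_of(p,t)])
E
```

```text
pics
{'time': 0.0, 'q': array([ 1.07509313e+00,  2.64757976e-01,  1.60537644e+00,  3.59374518e-06,
        1.27369509e+00, -3.68832310e-02]), 'joint_vel': array([-0.0019034 ,  0.00075833, -0.00163638, -0.00102744,  0.00036449,
       -0.00030657]), 'joint_torque': array([ 1.94418353e-04, -5.15097141e+01, -3.67319119e+01, -9.22464051e-05,
        1.26981319e-02,  4.06296283e-05]), 'tool_pos': array([0.29859376, 0.60455032, 0.22995746]), 'tcp_rot': array([-0.71427419, -3.05870664,  0.00338773]), 'wrist_force': array([-0.4134817 ,  0.00629019,  0.34777762]), 'torque': array([-0.02065294,  0.00372785, -0.01650874]), 'grip_force': 0.0, 'width': 1.0039468874823565}
top [[498.72934179   0.         316.30459019]
 [  0.         498.72934179 228.98541869]
 [  0.           0.           1.        ]] [[-0.01706955  0.99792542 -0.06207641  0.41821598]
 [-0.99977875 -0.01627208  0.0133295  -0.02942575]
 [ 0.01229174  0.0622902   0.99798239  1.48473857]
 [ 0.          0.          0.          1.        ]] ['color', 'intrinsics', 'world_from_camera', 'shot']
lamp_post [(0.75, [266, 137, 309, 246])]
la
[... 949 characters left out ...]
    0.          0.          1.        ]] ['color', 'intrinsics', 'world_from_camera', 'shot']
lamp_post [(0.94, [242, 215, 328, 270])]
lamp_handle [(0.9, [246, 222, 326, 268]), (0.61, [245, 215, 324, 271])]
board [(0.7, [289, 288, 337, 318]), (0.29, [240, 216, 329, 272]), (0.29, [359, 253, 370, 268])]
large_case [(0.6, [319, 239, 333, 249])]
medium_case [(0.94, [281, 343, 299, 388])]
small_case [(0.61, [349, 271, 378, 290]), (0.55, [397, 245, 412, 269]), (0.48, [410, 222, 434, 235]), (0.44, [357, 256, 368, 266])]
dowel_jig []
hammer [(0.97, [180, 326, 212, 402])]
rivet_set []
door_knob [(0.45, [318, 237, 332, 248])]
parliament_hinge [(0.7, [272, 249, 296, 263]), (0.49, [280, 338, 301, 385])]
```

View pics/top0.png

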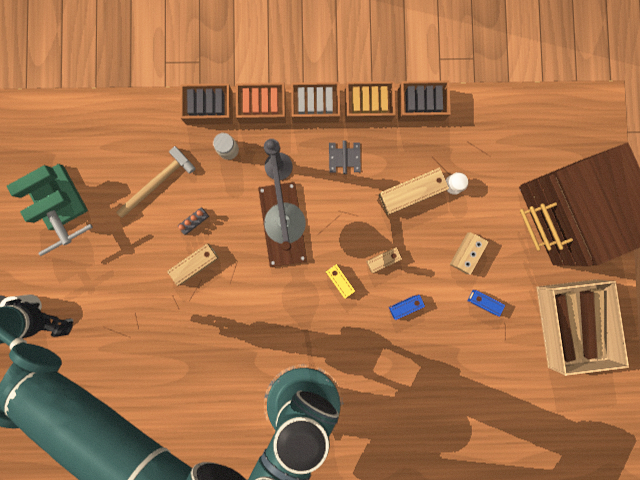

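View pics/side0.png

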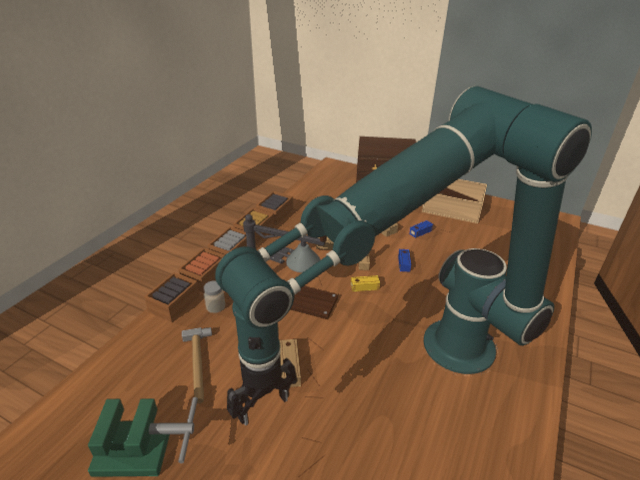

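Top view: lamp post at (278,165), handle about (286,242), board (283,225). Look-alikes for the large case: only (413,191), next to the knob at (457,183). The dowel jig is at (470,254). Medium case is at (192,264). Candidates for the small case: beech (384,260), yellow (341,281), blue (407,307) and blue (487,302). I choose the beech one and check it in a crop.

```bash
cat > h.py <<'E'
import numpy as np,cv2
from scipy.optimize import minimize
from scipy.spatial.transform import Rotation as R
def ray(p,u,v,z):
    K=p["intrinsics"];T=p["world_from_camera"]
    d=np.array([(u-K[0,2])/K[0,0],-(v-K[1,2])/K[1,1],-1.]);d=T[:3,:3]@d;o=T[:3,3]
    return o+d*(z-o[2])/d[2]
def proj(p,X):
    T=np.linalg.inv(p["world_from_camera"]);c=np.asarray(X)@T[:3,:3].T+T[:3,3];K=p["intrinsics"]
    return np.c_[K[0,0]*c[:,0]/-c[:,2]+K[0,2],K[1,1]*-c[:,1]/-c[:,2]+K[1,2]]
def boxpts(x,y,a,d,z0=0):
    s=np.array([[i*d[0]/2,j*d[1]/2] for i,j in((1,1),(-1,1),(-1,-1),(1,-1))])
    s=s@np.array([[np.cos(a),np.sin(a)],[-np.sin(a),np.cos(a)]])+[x,y]
    return np.r_[np.c_[s,np.full(4,z0)],np.c_[s,np.full(4,z0+d[2])]]
def fitbox(p,mask,d,z0=0):
    S=8;v,u=np.nonzero(mask);l,t=u.min()-12,v.min()-12;w,h=u.max()-l+12,v.max()-t+12
    M=cv2.resize(mask[t:t+h,l:l+w].astype(np.uint8),None,fx=S,fy=S,interpolation=cv2.INTER_NEAREST)
    def cost(q):
        P=proj(p,boxpts(q[0],q[1],q[2],d,z0));H=cv2.convexHull(((P+.5-[l,t])*S).astype(np.float32)).astype(np.int32)
        m=np.zeros_like(M);cv2.fillConvexPoly(m,H,1);return 1-(m&M).sum()/(m|M).sum()
    c=ray(p,u.mean(),v.mean(),z0+d[2]*.8);best=None
    for a in np.arange(0,np.pi,np.pi/8):
        r=minimize(cost,[c[0],c[1],a],method="Nelder-Mead",options=dict(initial_simplex=np.array([[c[0],c[1],a],[c[0]+.01,c[1],a],[c[0],c[1]+.01,a],[c[0],c[1],a+.2]])))
        if best is None or r.fun<best.fun:best=r
    return best.x,best.fun
DIM=dict(large=(.19,.068,.05),medium=(.14,.052,.04),small=(.095,.038,.034))
E
python3 - <<'E'
from h import *
from workcell import read_camera,masks_of
p=read_camera("top");im=p["color"][:,:,::-1].copy()
def pick(names,uv):
    for n in names:
        for d in masks_of(p,n):
            b=d["bbox"]
            if b[0]<uv[0]<b[2] and b[1]<uv[1]<b[3] and b[2]-b[0]<90: return d["mask"],n,d["score"]
for k,uv,ns in(("large",(413,191),("large_case","dowel_jig","medium_case")),("medium",(192,264),("medium_case",)),("small",(384,260),("small_case",))):
    r=pick(ns,uv)
    if not r: print(k,"none");continue
    q,f=fitbox(p,r[0],DIM[k]);print(k,r[1:],q.round(4),round(np.degrees(q[2]),1),f)
    P=proj(p,boxpts(*q,DIM[k]))
    im2=im if 1 else 0
    for ring in(P[4:],): cv2.polylines(im,[np.round(ring*16).astype(np.int32)],True,(0,0,255),1,shift=4)
print("foot",ray(p,278,165,0.01),"top",ray(p,272,147,.27),"handle",ray(p,286,242,.315))
a=cv2.resize(im[125:325,160:300],None,fx=2.8,fy=2.8,interpolation=2);b=cv2.resize(im[125:325,320:500-40],None,fx=2.8,fy=2.8,interpolation=2)
cv2.imwrite("pics/c1.png",np.hstack([a,b]))
E
```

```text
large ('large_case', 0.9) [ 0.6172 -0.3363 -1.1828] -67.8 0.034720454138259416
medium ('medium_case', 0.68) [ 0.4128  0.3112 -0.9862] -56.5 0.05675355272438065
small ('small_case', 0.77) [ 0.4165 -0.2445  1.9866] 113.8 0.060856739771707025
foot [0.70309014 0.06190722 0.01      ] top [0.69786186 0.06001907 0.27      ] handle [0.46156547 0.02652087 0.315     ]
```

View pics/c1.png

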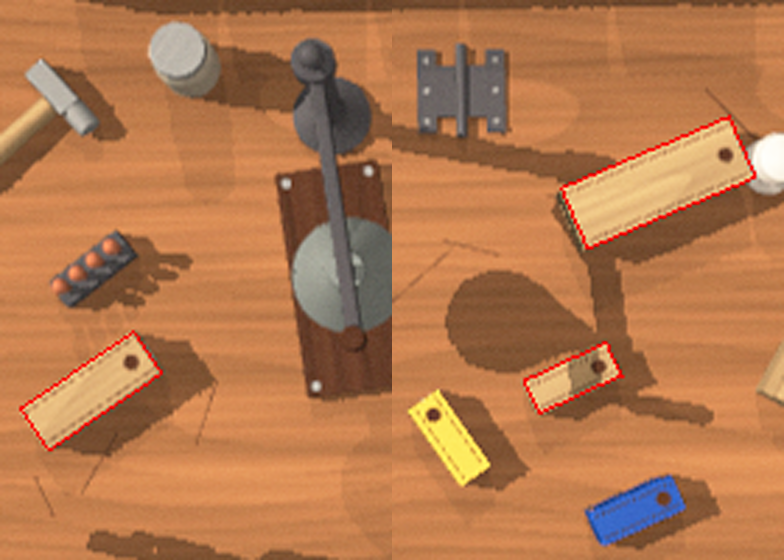

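The fits sit on the beech lids. The small beech case is the unpainted one at crop (573,378), and the handle top is at crop (354,338), which is full-frame (286.4,245.7).

```bash
cat >> h.py <<'E'
def go(x,y,z,yaw,s=None):
    """print move to TCP x,y,z with tool-y heading yaw(deg, mod 180): shift in tool axes (before turning), turn"""
    from workcell import status
    s=s or status.read_state();M=R.from_rotvec(s["tcp_rot"]).as_matrix()
    cur=np.degrees(np.arctan2(M[1,1],M[0,1]));q1n=np.degrees(np.arctan2(y,x))
    c=[k for k in(yaw-360,yaw-180,yaw,yaw+180,yaw+360) if abs(q1n-k)<140];t=min(c,key=lambda k:abs(q1n-k)) if yaw is not None else cur
    a=np.radians(t);D=np.array([[np.sin(a),np.cos(a),0],[-np.cos(a),np.sin(a),0],[0,0,-1]]).T@np.eye(3)
    D=np.c_[[-np.cos(a+np.pi/2),-np.sin(a+np.pi/2),0],[np.cos(a),np.sin(a),0],[0,0,-1]]
    if np.linalg.det(D)<0:D[:,0]*=-1
    rv=np.degrees(R.from_matrix(M.T@D).as_rotvec());d=np.array([x,y,z])-s["tool_pos"]
    print("cur",s["tool_pos"].round(4),"yaw",round(cur,1),"->",round(t,1),"turn",rv.round(1),"shift",(M.T@d*1000).round(1),"mm; after-turn shift",(D.T@d*1000).round(1),"t",s["time"])
E
python3 - <<'E'
from h import *
from workcell import read_camera,status
p=read_camera("top")
h=ray(p,286.4,245.7,.315);piv=np.array([.700,.061]);d=h[:2]-piv;print(h,np.hypot(*d),"t",np.arctan2(d[1],-d[0]))
for z in(.26,.27,.28,.29,.30):print(z,ray(p,160+313/2.8,125+60/2.8,z))
S=[ray(p,160+u/2.8,125+v/2.8,.02) for u,v in((286,184),(368,171),(316,386))];print(S,"c",(S[1]+S[2])/2,np.degrees(np.arctan2(*(S[0]-S[2])[1::-1])))
t=np.arctan2(d[1],-d[0]);go(h[0],h[1],.42,90-np.degrees(t))
E
```

```text
[0.45287674 0.02569947 0.315     ] 0.24963179110270692 t -0.14188597269624617
0.26 [0.70160816 0.06127042 0.26      ]
0.27 [0.69929426 0.06052989 0.27      ]
0.28 [0.69698037 0.05978935 0.28      ]
0.29 [0.69466647 0.05904882 0.29      ]
0.3 [0.69235257 0.05830828 0.3       ]
[array([0.62515425, 0.10901188, 0.02      ]), array([0.63764748, 0.0223929 , 0.02      ]), array([0.41206713, 0.07988415, 0.02      ])] c [0.5248573  0.05113852 0.02      ] 7.783747876712035
cur [0.2989 0.6052 0.2313] yaw 63.7 -> -81.9 turn [ -0.    0.  145.6] shift [-394.7 -451.4 -188.7] mm; after-turn shift [  70.5  595.4 -188.7] t 1.45
```

drive_tool --pt "0 0 -6.9 0 0 -0.038 1" --pt "0 0 -6.9 0 0 -0.038 1" --pt "0 0 -6.9 0 0 -0.038 1" --pt "0 0 -6.9 0 0 -0.038 1" --pt "0 0 -6.9 0 0 -0.038 1" --pt "0 0 0 -0.0044 -0.0372 0 1" --pt "0 0 0 -0.0044 -0.0372 0 1" --pt "0 0 0 -0.0044 -0.0372 0 1"

```text
time: 2.12
tool_pos: [0.3282, 0.4962, 0.4225]
tcp_rot: [-0.227, 3.132, 0.003]
wrist_force: [0.9, -0.8, 0.2]
width: 1.0
grip_force: 0.0
```

drive_tool --pt "0 0 0 -0.0044 -0.0372 0 1" --pt "0 0 0 -0.0044 -0.0372 0 1" --pt "0 0 0 -0.0044 -0.0372 0 1" --pt "0 0 0 -0.0044 -0.0372 0 1" --pt "0 0 0 -0.0044 -0.0372 0 1" --pt "0 0 0 -0.0044 -0.0372 0 1" --pt "0 0 0 -0.0044 -0.0372 0 1" --pt "0 0 0 -0.0044 -0.0372 0 1"

```text
time: 2.78
tool_pos: [0.4052, 0.2054, 0.4216]
tcp_rot: [-0.226, 3.132, 0.0]
wrist_force: [0.9, 0.5, -0.1]
width: 1.004
grip_force: 0.0
```

drive_tool --pt "0 0 0 -0.0044 -0.0372 0 1" --pt "0 0 0 -0.0044 -0.0372 0 1" --pt "0 0 0 -0.0044 -0.0372 0 1" --pt "0 0 0 -0.0044 -0.0372 0 1" --pt "0 0 0 -0.0044 -0.0372 0 1" --pt "0 0 0 0 0 0 1" --pt "0 0 0 0 0 0 1"

```text
time: 3.37
tool_pos: [0.4538, 0.0243, 0.4212]
tcp_rot: [0.218, -3.134, -0.0]
wrist_force: [0.9, 1.3, 0.3]
width: 0.996
grip_force: 0.0
```

Run:
```python
from h import *
go(.453,.0257,.277,98.1-180)
```

```text
cur [0.4538 0.0243 0.4212] yaw 97.9 -> -81.9 turn [ -0.   -0.  179.8] shift [  0.6   1.4 144.2] mm; after-turn shift [ -0.6  -1.5 144.2] t 3.3667
```

drive_tool --pt "0 0 0 0.0006 0.0014 0.03 1" --pt "0 0 0 0 0 0.03 1" --pt "0 0 0 0 0 0.03 1" --pt "0 0 0 0 0 0.03 1" --pt "0 0 0 0 0 0.024 1" --pt "0 0 0 0 0 0 0.2" --pt "0 0 0 0 0 0 0.1" --pt "0 0 0 0 0 0 0.1" --force 20

```text
time: 4.03
tool_pos: [0.4536, 0.0283, 0.2791]
tcp_rot: [-0.227, 3.131, 0.0]
wrist_force: [0.2, 0.4, 0.6]
width: 0.605
grip_force: 0.0
```

drive_tool --pt "0 0 0 0 0 0 0.1" --pt "0 0 0 0 0 0 0.1" --pt "0 0 0 0 0 0 0.1" --pt "0 0 0 0 0 0 0.1"

```text
time: 4.37
tool_pos: [0.4541, 0.0277, 0.2797]
tcp_rot: [-0.225, 3.129, 0.0]
wrist_force: [-0.1, 1.1, 6.0]
width: 0.248
grip_force: 21.4
```

drive_tool --pt "0 0 2.5 -0.0002 0.0109 0 0.1" --pt "0 0 2.5 -0.0002 0.0109 0 0.1" --pt "0 0 2.5 -0.0002 0.0109 0 0.1" --pt "0 0 2.5 -0.0002 0.0109 0 0.1" --pt "0 0 2.5 -0.0002 0.0109 0 0.1" --pt "0 0 2.5 -0.0002 0.0109 0 0.1" --pt "0 0 2.5 -0.0002 0.0109 0 0.1" --pt "0 0 2.5 -0.0002 0.0109 0 0.1"

```text
time: 5.03
tool_pos: [0.4568, 0.1144, 0.2797]
tcp_rot: [0.325, 3.12, 0.0]
wrist_force: [0.9, -0.7, 5.8]
width: 0.248
grip_force: 21.4
```

drive_tool --pt "0 0 2.5 -0.0003 0.0109 0 0.1" --pt "0 0 2.5 -0.0003 0.0109 0 0.1" --pt "0 0 2.5 -0.0003 0.0109 0 0.1" --pt "0 0 2.5 -0.0003 0.0109 0 0.1" --pt "0 0 2.5 -0.0003 0.0109 0 0.1" --pt "0 0 2.5 -0.0003 0.0109 0 0.1" --pt "0 0 2.5 -0.0003 0.0109 0 0.1" --pt "0 0 2.5 -0.0003 0.0109 0 0.1"

```text
time: 5.7
tool_pos: [0.4888, 0.1953, 0.2797]
tcp_rot: [0.862, 3.019, 0.002]
wrist_force: [-2.2, -0.0, 6.9]
width: 0.251
grip_force: 21.6
```

Run:
```python
from h import *
from workcell import status
s=status.read_state();d=s["tool_pos"][:2]-[.7,.061];t=np.arctan2(d[1],-d[0]);print(np.hypot(*d),t,np.degrees(t),s["wrist_force"],s["width"])
go(*s["tool_pos"],90-np.degrees(t))
```

```text
0.25028912483494575 0.5664450282779389 32.45490944649447 [-2.23297189 -0.04979325  6.91962874] 0.250836093313544
cur [0.4888 0.1953 0.2797] yaw 58.1 -> 57.5 turn [0.1 0.1 0.6] shift [0. 0. 0.] mm; after-turn shift [0. 0. 0.] t 5.7
```

drive_tool --pt "0 0 2.5 -0.0003 0.0109 0 0.1" --pt "0 0 2.5 -0.0003 0.0109 0 0.1" --pt "0 0 2.5 -0.0003 0.0109 0 0.1" --pt "0 0 2.5 -0.0003 0.0109 0 0.1" --pt "0 0 2.5 -0.0003 0.0109 0 0.1" --pt "0 0 2.5 -0.0003 0.0109 0 0.1" --pt "0 0 2.5 -0.0003 0.0109 0 0.1" --pt "0 0 2.5 -0.0003 0.0109 0 0.1"

```text
time: 6.37
tool_pos: [0.5466, 0.2606, 0.2797]
tcp_rot: [1.374, 2.825, 0.005]
wrist_force: [-2.4, 3.0, 7.5]
width: 0.249
grip_force: 21.6
```

drive_tool --pt "0 0 2.5 -0.0003 0.0109 0 0.1" --pt "0 0 2.5 -0.0003 0.0109 0 0.1" --pt "0 0 2.5 -0.0003 0.0109 0 0.1" --pt "0 0 2.5 -0.0003 0.0109 0 0.1" --pt "0 0 2.5 -0.0003 0.0109 0 0.1" --pt "0 0 2.5 -0.0003 0.0109 0 0.1" --pt "0 0 2 -0.0003 0.008 0 0.1" --pt "0 0 0 0 0 0 0.1"

```text
time: 7.03
tool_pos: [0.6116, 0.298, 0.2797]
tcp_rot: [-1.775, -2.592, -0.01]
wrist_force: [-1.1, 6.1, 5.6]
width: 0.249
grip_force: 21.7
```

Run:
```python
from h import *
from workcell import status
s=status.read_state();d=s["tool_pos"][:2]-[.7,.061];t=np.arctan2(d[1],-d[0]);print(np.hypot(*d),t,s["wrist_force"],s["width"])
```

```text
0.25296847767064967 1.213705480859395 [-1.05070991  6.1352199   5.61815647] 0.24910044621956004
```

drive_tool --pt "0 0 0 0 0 0 1" --pt "0 0 0 0 0 0 1" --pt "0 0 0 0 0 0 1" --pt "0 0 0 0 0 0 1" --pt "0 0 0 0 0 0 1" --pt "0 0 0 0 0 0 1" --pt "0 0 0 0 0 -0.02 1" --pt "0 0 0 0 0 -0.035 1"

```text
time: 7.7
tool_pos: [0.6073, 0.2936, 0.3265]
tcp_rot: [-1.772, -2.587, 0.015]
wrist_force: [1.0, 0.5, 0.2]
width: 0.997
grip_force: 0.0
```

drive_tool --pt "0 0 0 0 0 -0.035 1" --pt "0 0 0 0 0 -0.02 1" --pt "0 0 0 0 0 0 1"

```text
time: 7.95
tool_pos: [0.6118, 0.2955, 0.395]
tcp_rot: [1.771, 2.587, 0.015]
wrist_force: [0.5, 0.3, 1.3]
width: 1.002
grip_force: 0.0
```

Run:
```python
from h import *
go(.6172,-.3363,.30,22.2)
```

```text
cur [0.6118 0.2955 0.395 ] yaw 21.2 -> 22.2 turn [ 0.6 -0.  -1. ] shift [-591.1 -224.6   92.3] mm; after-turn shift [-587.  -233.8   95. ] t 7.95
```

drive_tool --pt "0.6 0 -1 -0.0348 -0.0132 0 1" --pt "0 0 0 -0.0348 -0.0132 0 1" --pt "0 0 0 -0.0348 -0.0132 0 1" --pt "0 0 0 -0.0348 -0.0132 0 1" --pt "0 0 0 -0.0348 -0.0132 0 1" --pt "0 0 0 -0.0348 -0.0132 0 1" --pt "0 0 0 -0.0348 -0.0132 0 1" --pt "0 0 0 -0.0348 -0.0132 0 1"

```text
time: 8.62
tool_pos: [0.616, -0.0046, 0.3872]
tcp_rot: [-1.748, -2.602, 0.015]
wrist_force: [0.8, 0.1, 1.4]
width: 1.002
grip_force: 0.0
```

drive_tool --pt "0 0 0 -0.0348 -0.0132 0 1" --pt "0 0 0 -0.0348 -0.0132 0 1" --pt "0 0 0 -0.0348 -0.0132 0 1" --pt "0 0 0 -0.0348 -0.0132 0 1" --pt "0 0 0 -0.0348 -0.0132 0 1" --pt "0 0 0 -0.0348 -0.0132 0.02 1" --pt "0 0 0 -0.0348 -0.014 0.03 1" --pt "0 0 0 0 0 0 1"

```text
time: 9.28
tool_pos: [0.6187, -0.2636, 0.3355]
tcp_rot: [-1.751, -2.591, 0.021]
wrist_force: [-0.7, 1.3, -2.3]
width: 0.997
grip_force: 0.0
```

Run:
```python
from h import *
from workcell import read_camera
p=read_camera("top");im=p["color"][:,:,::-1]
cv2.imwrite("pics/c2.png",cv2.resize(im[130:290,150:350],None,fx=4,fy=3.75,interpolation=2)[:600])
go(.6172,-.3363,.008,22.2)
```

```text
cur [ 0.6193 -0.2608  0.3374] yaw 22.0 -> 22.2 turn [-1.  -0.4 -0.3] shift [-71.3 -24.5 329.4] mm; after-turn shift [-69.1 -30.5 329.4] t 9.3333
```

View pics/c2.png

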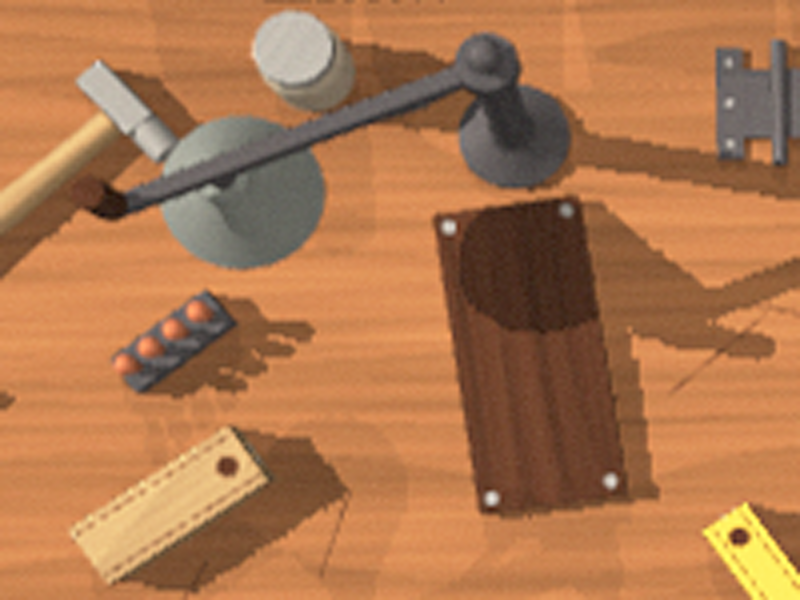

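Lamp arm is at its stop on the left. Board is clear, with screws at crop (449,227), (567,210), (610,481) and (492,498).

drive_tool --pt "-1 -0.4 -0.3 0 0 0 1" --pt "0 0 0 -0.035 -0.0155 0.03 1" --pt "0 0 0 -0.034 -0.015 0.03 1" --pt "0 0 0 0 0 0.04 1" --pt "0 0 0 0 0 0.035 1" --pt "0 0 0 0 0 0.035 1" --pt "0 0 0 0 0 0 1"

```text
time: 9.92
tool_pos: [0.618, -0.3201, 0.1736]
tcp_rot: [-1.741, -2.611, -0.003]
wrist_force: [-2.2, 0.4, -2.5]
width: 1.001
grip_force: 0.0
```

Run:
```python
from h import *
from workcell import read_camera
p=read_camera("top")
f=lambda L,z:np.array([ray(p,150+u/4,130+v/3.75,z) for u,v in L])
for L,z in(([(449,227),(567,210),(610,481),(492,498)],.02),([(435,214),(580,197),(627,497),(481,512)],.018)):
    S=f(L,z);a=S[0]-S[3]+S[1]-S[2];print(S.mean(0),np.degrees(np.arctan2(a[1],a[0])),[np.linalg.norm(S[i]-S[i-1]).round(4) for i in range(4)])
go(.6172,-.3363,.005,22.2)
```

```text
[0.52494084 0.05063358 0.02      ] 7.693806187406318 [np.float64(0.2155), np.float64(0.0881), np.float64(0.2157), np.float64(0.0873)]
[0.52438645 0.0498351  0.018     ] 7.52645544831829 [np.float64(0.2371), np.float64(0.108), np.float64(0.2391), np.float64(0.1075)]
cur [ 0.6196 -0.3211  0.1777] yaw 22.6 -> 22.2 turn [ 0.1 -0.   0.4] shift [-13.2  -8.5 172.6] mm; after-turn shift [-13.2  -8.  172.7] t 9.9667
```

drive_tool --pt "0 0 0.4 -0.013 -0.008 0.02 1" --pt "0 0 0 0 0 0.035 1" --pt "0 0 0 0 0 0.035 1" --pt "0 0 0 0 0 0.035 1" --pt "0 0 0 0 0 0.02 1" --pt "0 0 0 0 0 0 1"

```text
time: 10.47
tool_pos: [0.6198, -0.3377, 0.0347]
tcp_rot: [1.75, 2.603, 0.003]
wrist_force: [-1.3, 0.8, -0.3]
width: 0.995
grip_force: 0.0
```

Run:
```python
from h import *
go(.6172,-.3363,.005,22.2)
```

```text
cur [ 0.6198 -0.3377  0.0347] yaw 22.2 -> 22.2 turn [ 0.3  0.2 -0. ] shift [ 2.4 -2.  29.7] mm; after-turn shift [ 2.3 -1.9 29.7] t 10.4667
```

drive_tool --pt "0 0 0 0.0015 -0.002 0.015 1" --pt "0 0 0 0 0 0.014 1" --pt "0 0 0 0 0 0 0.7" --pt "0 0 0 0 0 0 0.6" --pt "0 0 0 0 0 0 0.6" --pt "0 0 0 0 0 0 0.6" --pt "0 0 0 0 0 0 0.6" --force 50

```text
time: 11.05
tool_pos: [0.6199, -0.3393, 0.0095]
tcp_rot: [1.747, 2.597, 0.004]
wrist_force: [0.9, 2.6, 1.4]
width: 0.787
grip_force: 62.4
```

drive_tool --pt "0 0 0 0 0 -0.02 0.6" --pt "0 0 0 0 0 -0.03 0.6" --pt "0 0 0 0 0 -0.035 0.6" --pt "0 0 0 0 0 -0.03 0.6" --pt "0 0 -4 0 0 0 0.6" --pt "0 0 -6.5 0 0 0 0.6" --pt "0 0 -6.5 0 0 0 0.6" --pt "0 0 -6.5 0 0 0 0.6"

```text
time: 11.72
tool_pos: [0.6161, -0.3381, 0.1211]
tcp_rot: [1.176, 2.906, 0.0]
wrist_force: [0.3, 0.2, -8.5]
width: 0.787
grip_force: 61.6
```

drive_tool --pt "0 0 -6.5 0 0 0 0.6" --pt "0 0 -6.5 0 0 0 0.6" --pt "0 0 -6.5 0 0 0 0.6" --pt "0 0 -6.5 0 0 0 0.6" --pt "0 0 -6.5 0 0 0 0.6" --pt "0 0 -6.5 0 0 0 0.6" --pt "0 0 -6.5 0 0 0 0.6" --pt "0 0 -6.5 0 0 0 0.6"

```text
time: 12.38
tool_pos: [0.616, -0.338, 0.1205]
tcp_rot: [-0.217, 3.129, -0.003]
wrist_force: [0.7, 0.3, -7.8]
width: 0.787
grip_force: 61.6
```

Run:
```python
from h import *
from workcell import status
print(status.read_state()["width"],status.read_state()["grip_force"])
go(.5247,.0503,.1245,97.6-180)
```

```text
0.7865851293569266 61.64306402206421
cur [ 0.616  -0.338   0.1205] yaw 97.9 -> -82.4 turn [  -0.5   -0.2 -179.7] shift [ 36.9 397.2  -5.2] mm; after-turn shift [ -39.2 -397.    -4. ] t 12.3833
```

drive_tool --pt "0 0 0 0.005 0.015 0 0.6" --pt "0 0 0 0.005 0.03 0 0.6" --pt "0 0 0 0.005 0.034 0 0.6" --pt "0 0 0 0.005 0.034 0 0.6" --pt "0 0 0 0.005 0.034 0 0.6" --pt "0 0 0 0.004 0.034 0 0.6" --pt "0 0 0 0.004 0.034 0 0.6" --pt "0 0 0 0.004 0.034 0 0.6"

```text
time: 13.05
tool_pos: [0.5457, -0.0952, 0.1197]
tcp_rot: [-0.207, 3.129, -0.006]
wrist_force: [1.5, 0.4, -7.9]
width: 0.785
grip_force: 61.6
```

drive_tool --pt "0 0 0.3 0 0.034 0 0.6" --pt "0 0 0 0 0.034 0 0.6" --pt "0 0 0 0 0.034 0 0.6" --pt "0 0 0 0 0.03 0 0.6" --pt "0 0 0 0 0.016 0 0.6" --pt "0 0 0 0 0 0 0.6" --pt "0 0 0 0 0 0 0.6"

```text
time: 13.63
tool_pos: [0.5275, 0.0506, 0.1193]
tcp_rot: [-0.204, 3.129, -0.008]
wrist_force: [0.6, -0.6, -8.2]
width: 0.785
grip_force: 61.7
```

Run:
```python
from h import *
go(.5247,.0503,.0275,97.6-180)
```

```text
cur [0.5275 0.0506 0.1193] yaw 97.5 -> -82.4 turn [  0.5   0.5 179.9] shift [ 3.4  0.5 91.8] mm; after-turn shift [-2.8 -0.1 91.8] t 13.6333
```

drive_tool --pt "0 0 0 0.002 0 0.025 0.6" --pt "0 0 0 0 0 0.03 0.6" --pt "0 0 0 0 0 0.02 0.6" --pt "0 0 0 0 0 0.01 0.6" --pt "0 0 0 0 0 0.003 0.6" --pt "0 0 0 0 0 0.002 0.6" --pt "0 0 0 0 0 0 0.6"

```text
time: 14.22
tool_pos: [0.5289, 0.0489, 0.0312]
tcp_rot: [-0.199, 3.125, -0.007]
wrist_force: [-0.2, 0.2, -7.9]
width: 0.787
grip_force: 61.5
```

drive_tool --pt "0 0 0 0 0 0.002 0.6" --pt "0 0 0 0 0 0.002 0.6" --pt "0 0 0 0 0 0 0.6"

```text
time: 14.47
tool_pos: [0.5296, 0.0494, 0.028]
tcp_rot: [-0.2, 3.123, -0.007]
wrist_force: [0.8, -0.5, -5.4]
width: 0.786
grip_force: 62.1
```

drive_tool --pt "0 0 0 0 0 0.0008 0.6" --pt "0 0 0 0 0 0 0.6" --pt "0 0 0 0 0 0 0.9" --pt "0 0 0 0 0 0 1" --pt "0 0 0 0 0 0 1" --pt "0 0 0 0 0 0 1"

```text
time: 14.97
tool_pos: [0.5282, 0.0495, 0.026]
tcp_rot: [-0.2, 3.126, -0.007]
wrist_force: [0.8, 0.2, -0.6]
width: 0.997
grip_force: 0.0
```

drive_tool --pt "0 0 0 0 0 -0.025 1" --pt "0 0 0 0 0 -0.035 1" --pt "0 0 0 0 0 -0.035 1" --pt "0 0 0 0 0 -0.035 1" --pt "0 0 0 0 0 -0.03 1" --pt "0 0 0 0 0 0 1"

```text
time: 15.47
tool_pos: [0.5313, 0.0503, 0.1937]
tcp_rot: [-0.199, 3.113, -0.007]
wrist_force: [1.0, 1.0, -0.0]
width: 0.999
grip_force: 0.0
```

```bash
sed -i 's/def go(x,y,z,yaw,s=None)/def go(x,y,z,yaw,s=None,exact=False)/; s/else cur$/else cur\n    if exact:t=yaw/' h.py
python3 - <<'E'
from h import *
print("medium, yaw axis -56.5")
go(.4128,.3112,.16,33.5,exact=True)
E
```

```text
medium, yaw axis -56.5
cur [0.5313 0.0503 0.1937] yaw 97.3 -> 33.5 turn [ 0.4  1.3 63.8] shift [ 85.  274.1  30.2] mm; after-turn shift [283.   45.2  33.7] t 15.4667
```

drive_tool --pt "0.4 1.3 6 0 0 0 1" --pt "0 0 7.1 0 0 0 1" --pt "0 0 7.1 0 0 0 1" --pt "0 0 7.1 0 0 0 1" --pt "0 0 7.1 0 0 0 1" --pt "0 0 7.1 0 0 0 1" --pt "0 0 7.1 0 0 0 1" --pt "0 0 7.1 0 0 0 1"

```text
time: 16.13
tool_pos: [0.5262, 0.05, 0.185]
tcp_rot: [-1.293, -2.855, 0.026]
wrist_force: [0.0, 0.4, 0.4]
width: 0.999
grip_force: 0.0
```

drive_tool --pt "0 0 7.1 0 0 0 1" --pt "0 0 0 0.0354 0.0056 0 1" --pt "0 0 0 0.0354 0.0056 0 1" --pt "0 0 0 0.0354 0.0056 0 1" --pt "0 0 0 0.0354 0.0056 0 1" --pt "0 0 0 0.0354 0.0056 0 1" --pt "0 0 0 0.0354 0.0056 0 1" --pt "0 0 0 0.0354 0.0056 0 1"

```text
time: 16.8
tool_pos: [0.4171, 0.2777, 0.1839]
tcp_rot: [-1.46, -2.775, 0.027]
wrist_force: [0.9, -0.2, 0.1]
width: 1.0
grip_force: 0.0
```

drive_tool --pt "0 0 0 0.034 0.0056 0.02 1" --pt "0 0 0 0 0 0.02 1" --pt "0 0 0 0 0 0 1"

```text
time: 17.05
tool_pos: [0.3994, 0.3068, 0.1399]
tcp_rot: [-1.453, -2.775, 0.037]
wrist_force: [-1.7, -0.5, -0.6]
width: 1.0
grip_force: 0.0
```

Run:
```python
from h import *
from workcell import read_camera,masks_of
go(.4128,.3112,.009,33.5,exact=True)
p=read_camera("top");im=p["color"][:,:,::-1].copy()
for d in masks_of(p,"large_case")[:2]:
    print(d["score"],d["bbox"]);q,f=fitbox(p,d["mask"],DIM["large"],.018);print(q,np.degrees(q[2]),f)
    if d["score"]>.5:cv2.polylines(im,[np.round(proj(p,boxpts(*q,DIM["large"],.018))[4:]*16).astype(np.int32)],True,(0,0,255),1,shift=4)
cv2.imwrite("pics/c3.png",cv2.resize(im[130:290,150:350],None,fx=4,fy=3.75,interpolation=2)[:600])
```

```text
cur [0.3994 0.3068 0.1399] yaw 34.7 -> 33.5 turn [-1.4  0.2  1.2] shift [ -3.7  16.8 130.5] mm; after-turn shift [ -3.8  13.6 130.9] t 17.05
0.61 [267.8, 189.9, 302.5, 258.2]
[0.52444417 0.04628964 0.13540751] 7.75827887751971 0.05327372725453006
```

View pics/c3.png

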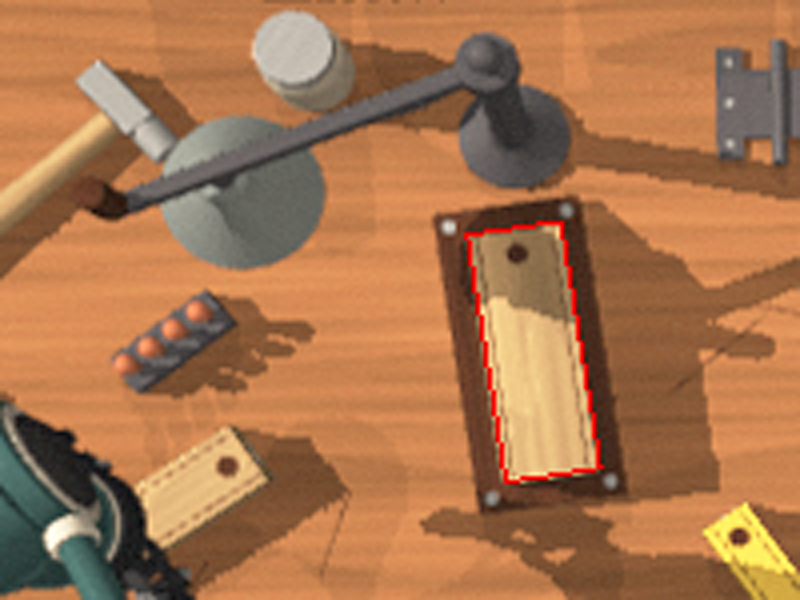

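Large case sits wholly on the board, crop outline (467,232) to (600,482), and clears all the screws. Now the medium case.

drive_tool --pt "-1.4 0.2 1.2 0 0 0 1" --pt "0 0 0 -0.004 0.014 0.02 1" --pt "0 0 0 0 0 0.03 1" --pt "0 0 0 0 0 0.03 1" --pt "0 0 0 0 0 0.02 1" --pt "0 0 0 0 0 0 1"

```text
time: 17.65
tool_pos: [0.4157, 0.3089, 0.0411]
tcp_rot: [1.496, 2.763, 0.002]
wrist_force: [-0.8, -1.2, 0.2]
width: 1.003
grip_force: 0.0
```

Run:
```python
from h import *
go(.4128,.3112,.007,33.5,exact=True)
```

```text
cur [0.4157 0.3089 0.0411] yaw 33.1 -> 33.5 turn [ 0.1 -0.  -0.4] shift [ 3.5 -1.2 34.1] mm; after-turn shift [ 3.6 -1.2 34.1] t 17.65
```

drive_tool --pt "0 0 -0.4 0.0035 -0.001 0.02 1" --pt "0 0 0 0 0 0.014 1" --pt "0 0 0 0 0 0 0.6" --pt "0 0 0 0 0 0 0.4" --pt "0 0 0 0 0 0 0.4" --pt "0 0 0 0 0 0 0.4" --pt "0 0 0 0 0 0 0.4" --pt "0 0 0 0 0 0 0.4" --force 40

```text
time: 18.32
tool_pos: [0.4167, 0.3149, 0.0125]
tcp_rot: [1.48, 2.766, 0.014]
wrist_force: [-0.2, -2.2, 7.8]
width: 0.604
grip_force: 45.0
```

drive_tool --pt "0 0 0 0 0 0 0.4"

```text
time: 18.4
tool_pos: [0.4166, 0.3149, 0.0125]
tcp_rot: [1.48, 2.766, 0.014]
wrist_force: [-0.4, -2.6, 7.5]
width: 0.601
grip_force: 45.0
```

drive_tool --pt "0 0 0 0 0 -0.02 0.4" --pt "0 0 0 0 0 -0.035 0.4" --pt "0 0 0 0 0 -0.04 0.4" --pt "0 0 0 0 0 -0.035 0.4" --pt "0 0 0 0 0 -0.015 0.4" --pt "0 0 0 0 0 0 0.4"

```text
time: 18.9
tool_pos: [0.4174, 0.3159, 0.1611]
tcp_rot: [1.478, 2.763, 0.025]
wrist_force: [1.4, -0.2, -2.4]
width: 0.603
grip_force: 44.0
```

Run:
```python
from h import *
go(.5265,.0493,.15,97.5,exact=True)
```

```text
cur [0.4174 0.3159 0.1611] yaw 33.7 -> 97.5 turn [  0.9   0.5 -63.8] shift [-282.3  -57.4    9.9] mm; after-turn shift [ -73.3 -278.6   11.1] t 18.9
```

drive_tool --pt "0.9 0.5 -5 0 0 0 0.4" --pt "0 0 -7 0 0 0 0.4" --pt "0 0 -7 0 0 0 0.4" --pt "0 0 -7 0 0 0 0.4" --pt "0 0 -7 0 0 0 0.4" --pt "0 0 -7 0 0 0 0.4" --pt "0 0 -7 0 0 0 0.4" --pt "0 0 -7 0 0 0 0.4"

```text
time: 19.57
tool_pos: [0.4128, 0.3127, 0.1527]
tcp_rot: [-0.053, -3.125, 0.001]
wrist_force: [-0.0, -0.8, -3.0]
width: 0.602
grip_force: 43.9
```

drive_tool --pt "0 0 -7 0 0 0 0.4" --pt "0 0 -3 0 0 0 0.4" --pt "0 0 0 -0.005 -0.018 0 0.4" --pt "0 0 0 -0.008 -0.032 0 0.4" --pt "0 0 0 -0.008 -0.034 0 0.4" --pt "0 0 0 -0.008 -0.034 0 0.4" --pt "0 0 0 -0.008 -0.034 0 0.4" --pt "0 0 0 -0.008 -0.034 0 0.4"

```text
time: 20.23
tool_pos: [0.4825, 0.1337, 0.1517]
tcp_rot: [0.211, -3.119, -0.004]
wrist_force: [0.7, 0.4, -3.8]
width: 0.598
grip_force: 44.0
```

drive_tool --pt "0 0 0 -0.008 -0.034 0 0.4" --pt "0 0 0 -0.008 -0.032 0 0.4" --pt "0 0 0 -0.005 -0.018 0 0.4" --pt "0 0 0 -0.003 -0.009 0 0.4" --pt "0 0 0 0 0 0 0.4" --pt "0 0 0 0 0 0 0.4"

```text
time: 20.73
tool_pos: [0.5189, 0.0468, 0.152]
tcp_rot: [0.208, -3.12, -0.006]
wrist_force: [-0.2, -0.0, -3.2]
width: 0.605
grip_force: 44.0
```

Run:
```python
from h import *
go(.5265,.0493,.0805,97.5,exact=True)
```

```text
cur [0.5189 0.0468 0.152 ] yaw 97.6 -> 97.5 turn [ 0.3 -0.8  0.1] shift [-8.9  1.2 71.3] mm; after-turn shift [-7.8  1.5 71.5] t 20.7333
```

drive_tool --pt "0.3 -0.8 0.1 0 0 0 0.4" --pt "0 0 0 -0.008 0.0015 0.015 0.4" --pt "0 0 0 0 0 0.025 0.4" --pt "0 0 0 0 0 0.02 0.4" --pt "0 0 0 0 0 0.006 0.4" --pt "0 0 0 0 0 0 0.4" --pt "0 0 0 0 0 0 0.4"

```text
time: 21.32
tool_pos: [0.5276, 0.0499, 0.0876]
tcp_rot: [-0.211, 3.133, -0.002]
wrist_force: [0.2, -0.7, -4.4]
width: 0.603
grip_force: 43.9
```

Run:
```python
from h import *
go(.5265,.0493,.0805,97.5,exact=True)
```

```text
cur [0.5276 0.0499 0.0876] yaw 97.7 -> 97.5 turn [-0.1  0.1  0.2] shift [ 1.2 -0.5  7.1] mm; after-turn shift [ 1.1 -0.5  7.1] t 21.3167
```

drive_tool --pt "0 0 0.2 0.001 -0.0005 0.003 0.4" --pt "0 0 0 0 0 0.002 0.4" --pt "0 0 0 0 0 0 0.4"

```text
time: 21.57
tool_pos: [0.5276, 0.0484, 0.0832]
tcp_rot: [-0.203, 3.132, -0.002]
wrist_force: [-0.2, -0.7, -4.6]
width: 0.598
grip_force: 44.0
```

drive_tool --pt "0 0 0 0 0 0.002 0.4" --pt "0 0 0 0 0 0 0.4"

```text
time: 21.73
tool_pos: [0.5275, 0.0483, 0.0809]
tcp_rot: [-0.202, 3.132, -0.002]
wrist_force: [0.0, -0.6, -2.5]
width: 0.6
grip_force: 44.3
```

drive_tool --pt "0 0 0 0 0 0.001 0.4" --pt "0 0 0 0 0 0 0.4" --pt "0 0 0 0 0 0 0.7" --pt "0 0 0 0 0 0 0.85" --pt "0 0 0 0 0 0 0.85" --pt "0 0 0 0 0 0 0.85"

```text
time: 22.23
tool_pos: [0.5273, 0.0483, 0.0795]
tcp_rot: [-0.203, 3.133, -0.002]
wrist_force: [-0.1, -0.6, -0.1]
width: 0.847
grip_force: 0.0
```

drive_tool --pt "0 0 0 0 0 -0.02 0.85" --pt "0 0 0 0 0 -0.03 0.85" --pt "0 0 0 0 0 -0.035 0.85" --pt "0 0 0 0 0 -0.02 0.85" --pt "0 0 0 0 0 0 0.85"

```text
time: 22.65
tool_pos: [0.5308, 0.0487, 0.1905]
tcp_rot: [-0.202, 3.123, -0.003]
wrist_force: [1.1, -0.4, 0.6]
width: 0.846
grip_force: 0.0
```

Run:
```python
from h import *
go(.4165,-.2445,.16,23.8,exact=True)
```

```text
cur [0.5308 0.0487 0.1905] yaw 97.4 -> 23.8 turn [ 0.3  0.7 73.6] shift [ 151.6 -275.9   29.4] mm; after-turn shift [-222.1 -222.9   30.5] t 22.65
```

drive_tool --pt "0.3 0.7 6.6 0 0 0 0.85" --pt "0 0 7 0 0 0 0.85" --pt "0 0 7 0 0 0 0.85" --pt "0 0 7 0 0 0 0.85" --pt "0 0 7 0 0 0 0.85" --pt "0 0 7 0 0 0 0.85" --pt "0 0 7 0 0 0 0.85" --pt "0 0 7 0 0 0 0.85"

```text
time: 23.32
tool_pos: [0.5263, 0.0485, 0.1833]
tcp_rot: [-1.288, -2.858, 0.018]
wrist_force: [0.1, -0.6, 0.6]
width: 0.852
grip_force: 0.0
```

drive_tool --pt "0 0 7 0 0 0 0.85" --pt "0 0 7 0 0 0 0.85" --pt "0 0 4 -0.012 -0.012 0 0.85" --pt "0 0 0 -0.024 -0.024 0 0.85" --pt "0 0 0 -0.026 -0.026 0 0.85" --pt "0 0 0 -0.026 -0.026 0 0.85" --pt "0 0 0 -0.026 -0.026 0 0.85" --pt "0 0 0 -0.026 -0.026 0 0.85"

```text
time: 23.98
tool_pos: [0.4551, -0.1376, 0.1856]
tcp_rot: [-1.712, -2.628, 0.019]
wrist_force: [0.8, 0.2, 0.1]
width: 0.851
grip_force: 0.0
```

drive_tool --pt "0 0 0 -0.026 -0.026 0 0.85" --pt "0 0 0 -0.026 -0.026 0 0.85" --pt "0 0 0 -0.022 -0.022 0.02 0.85" --pt "0 0 0 -0.008 -0.008 0.01 0.85" --pt "0 0 0 0 0 0 0.85" --pt "0 0 0 0 0 0 0.85"

```text
time: 24.48
tool_pos: [0.4131, -0.2441, 0.1562]
tcp_rot: [-1.714, -2.624, 0.017]
wrist_force: [0.0, 0.5, -0.7]
width: 0.847
grip_force: 0.0
```

Run:
```python
from h import *
from workcell import read_camera,masks_of
go(.4165,-.2445,.008,23.8,exact=True)
p=read_camera("top");im=p["color"][:,:,::-1].copy()
for d in masks_of(p,"medium_case")[:2]:
    print(d["score"],d["bbox"])
    if 260<d["bbox"][0]<300:
        q,f=fitbox(p,d["mask"],DIM["medium"],.068);print(q,np.degrees(q[2]),f)
        cv2.polylines(im,[np.round(proj(p,boxpts(*q,DIM["medium"],.068))[4:]*16).astype(np.int32)],True,(0,0,255),1,shift=4)
cv2.imwrite("pics/c4.png",cv2.resize(im[160:310,240:440],None,fx=4,fy=4,interpolation=2))
```

```text
cur [ 0.4131 -0.2441  0.1562] yaw 23.7 -> 23.8 turn [-0.8 -0.  -0.1] shift [ -1.8   4.9 148.1] mm; after-turn shift [ -1.7   2.9 148.2] t 24.4833
0.7 [269.1, 195.1, 296.3, 251.9]
[0.52637246 0.04610024 0.13302078] 7.6215292198077105 0.04033600373337487
0.37 [113.4, 143.6, 192.7, 217.0]
```

View pics/c4.png

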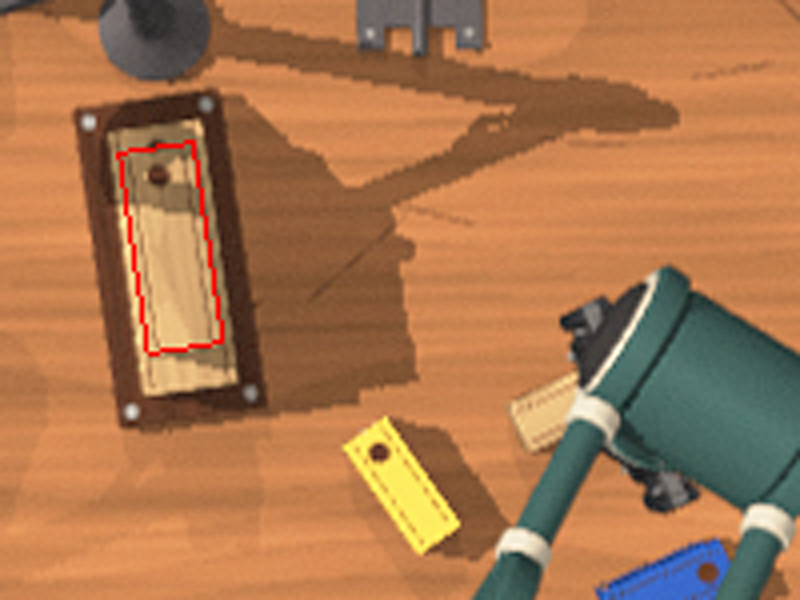

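Medium case lies on the large one, crop outline (118,152) to (223,345), centred within about 2 mm. Now the small beech case under the gripper.

drive_tool --pt "-0.8 0 -0.1 0 0 0 0.85" --pt "0 0 0 -0.0017 0.003 0.025 0.85" --pt "0 0 0 0 0 0.03 0.85" --pt "0 0 0 0 0 0.03 0.85" --pt "0 0 0 0 0 0.02 0.85" --pt "0 0 0 0 0 0.015 0.85" --pt "0 0 0 0 0 0 0.85"

```text
time: 25.17
tool_pos: [0.4162, -0.2428, 0.0349]
tcp_rot: [-1.709, -2.633, -0.001]
wrist_force: [-0.2, -0.2, -0.5]
width: 0.848
grip_force: 0.0
```

Run:
```python
from h import *
go(.4165,-.2445,.01,23.8,exact=True)
```

```text
cur [ 0.4162 -0.2428  0.0349] yaw 24.0 -> 23.8 turn [-0.  -0.1  0.2] shift [-1.7 -0.4 24.9] mm; after-turn shift [-1.7 -0.4 24.9] t 25.1667
```

drive_tool --pt "0 0 0.2 -0.0015 0 0.015 0.85" --pt "0 0 0 0 0 0.009 0.85" --pt "0 0 0 0 0 0 0.4" --pt "0 0 0 0 0 0 0.25" --pt "0 0 0 0 0 0 0.25" --pt "0 0 0 0 0 0 0.25" --pt "0 0 0 0 0 0 0.25" --pt "0 0 0 0 0 0 0.25" --force 30

```text
time: 25.83
tool_pos: [0.4196, -0.2472, 0.0149]
tcp_rot: [1.715, 2.626, 0.001]
wrist_force: [-0.2, 1.1, 5.9]
width: 0.438
grip_force: 32.5
```

drive_tool --pt "0 0 0 0 0 0 0.25"

```text
time: 25.92
tool_pos: [0.4196, -0.2472, 0.0149]
tcp_rot: [1.715, 2.626, 0.001]
wrist_force: [0.1, 2.2, 6.1]
width: 0.439
grip_force: 32.6
```

drive_tool --pt "0 0 0 0 0 -0.02 0.25" --pt "0 0 0 0 0 -0.035 0.25" --pt "0 0 0 0 0 -0.04 0.25" --pt "0 0 0 0 0 -0.04 0.25" --pt "0 0 -3 0 0 -0.03 0.25" --pt "0 0 -7 0 0 -0.01 0.25" --pt "0 0 -7 0 0 0 0.25" --pt "0 0 -7 0 0 0 0.25"

```text
time: 26.58
tool_pos: [0.4185, -0.247, 0.1902]
tcp_rot: [1.122, 2.928, -0.002]
wrist_force: [-1.1, -0.3, -2.3]
width: 0.441
grip_force: 31.6
```

drive_tool --pt "0 0 -7 0 0 0 0.25" --pt "0 0 -7 0 0 0 0.25" --pt "0 0 -7 0 0 0 0.25" --pt "0 0 -7 0 0 0 0.25" --pt "0 0 -7 0 0 0 0.25" --pt "0 0 -7 0 0 0 0.25" --pt "0 0 -7 0 0 0 0.25" --pt "0 0 0 0 0 0 0.25"

```text
time: 27.25
tool_pos: [0.4175, -0.2463, 0.188]
tcp_rot: [-0.188, 3.134, -0.002]
wrist_force: [-0.0, 0.5, -2.3]
width: 0.438
grip_force: 31.6
```

Run:
```python
from h import *
go(.5265,.0483,.185,97.5,exact=True)
```

```text
cur [ 0.4175 -0.2463  0.188 ] yaw 96.9 -> 97.5 turn [-0.1  0.1 -0.6] shift [-143.5  279.4    2.9] mm; after-turn shift [-146.5  277.8    3. ] t 27.25
```

drive_tool --pt "0 0 -0.6 0 0 0 0.25" --pt "0 0 0 -0.008 0.015 0 0.25" --pt "0 0 0 -0.014 0.026 0 0.25" --pt "0 0 0 -0.016 0.03 0 0.25" --pt "0 0 0 -0.016 0.03 0 0.25" --pt "0 0 0 -0.016 0.03 0 0.25" --pt "0 0 0 -0.016 0.03 0 0.25" --pt "0 0 0 -0.016 0.03 0 0.25"

```text
time: 27.92
tool_pos: [0.4951, -0.0426, 0.1885]
tcp_rot: [-0.195, 3.133, -0.003]
wrist_force: [0.9, -0.1, -1.7]
width: 0.434
grip_force: 31.6
```

drive_tool --pt "0 0 0 -0.016 0.03 0 0.25" --pt "0 0 0 -0.014 0.028 0 0.25" --pt "0 0 0 -0.009 0.018 0 0.25" --pt "0 0 0 -0.005 0.01 0 0.25" --pt "0 0 0 0 0 0 0.25" --pt "0 0 0 0 0 0 0.25"

```text
time: 28.42
tool_pos: [0.5273, 0.0467, 0.1882]
tcp_rot: [-0.2, 3.133, -0.004]
wrist_force: [0.1, -0.4, -1.1]
width: 0.434
grip_force: 31.6
```

Run:
```python
from h import *
go(.5265,.0483,.123,97.5,exact=True)
```

```text
cur [0.5273 0.0467 0.1882] yaw 97.3 -> 97.5 turn [-0.2  0.1 -0.2] shift [ 0.7  1.9 65.1] mm; after-turn shift [ 0.6  1.7 65.2] t 28.4167
```

drive_tool --pt "0 0 -0.2 0.0005 0.0017 0.015 0.25" --pt "0 0 0 0 0 0.022 0.25" --pt "0 0 0 0 0 0.015 0.25" --pt "0 0 0 0 0 0.007 0.25" --pt "0 0 0 0 0 0.002 0.25" --pt "0 0 0 0 0 0 0.25" --pt "0 0 0 0 0 0 0.25"

```text
time: 29.0
tool_pos: [0.5278, 0.0477, 0.1285]
tcp_rot: [-0.204, 3.131, -0.003]
wrist_force: [-0.0, -0.3, -1.3]
width: 0.442
grip_force: 31.6
```

drive_tool --pt "0 0 0 0 0 0.002 0.25" --pt "0 0 0 0 0 0 0.25"

```text
time: 29.17
tool_pos: [0.5279, 0.0482, 0.1264]
tcp_rot: [-0.205, 3.13, -0.003]
wrist_force: [-0.4, 0.0, -1.5]
width: 0.44
grip_force: 31.6
```

drive_tool --pt "0 0 0 0 0 0.0015 0.25" --pt "0 0 0 0 0 0.001 0.25" --pt "0 0 0 0 0 0 0.25"

```text
time: 29.42
tool_pos: [0.5272, 0.0484, 0.123]
tcp_rot: [-0.206, 3.132, -0.003]
wrist_force: [-0.2, 0.1, -0.6]
width: 0.437
grip_force: 31.7
```

drive_tool --pt "0 0 0 0 0 0.0012 0.25" --pt "0 0 0 0 0 0 0.25"

```text
time: 29.58
tool_pos: [0.5272, 0.0484, 0.1229]
tcp_rot: [-0.206, 3.132, -0.003]
wrist_force: [-3.0, -1.0, 4.7]
width: 0.435
grip_force: 32.5
```

In contact with the medium lid, so I release, rise, and check.

drive_tool --pt "0 0 0 0 0 0 0.6" --pt "0 0 0 0 0 0 0.75" --pt "0 0 0 0 0 0 0.75" --pt "0 0 0 0 0 0 0.75" --pt "0 0 0 0 0 -0.02 0.75" --pt "0 0 0 0 0 -0.035 0.75" --pt "0 0 0 0 0 -0.035 0.75" --pt "0 0 0 0 0 -0.03 0.75"

```text
time: 30.25
tool_pos: [0.5269, 0.0486, 0.2435]
tcp_rot: [-0.206, 3.132, -0.003]
wrist_force: [2.2, -0.9, 0.2]
width: 0.752
grip_force: 0.0
```

drive_tool --pt "0 0 0 0.01 -0.035 0 0.75" --pt "0 0 0 0.01 -0.035 0 0.75" --pt "0 0 0 0.01 -0.035 0 0.75" --pt "0 0 0 0.01 -0.035 0 0.75" --pt "0 0 0 0.01 -0.035 0 0.75" --pt "0 0 0 0.01 -0.035 0 0.75" --pt "0 0 0 0 -0.02 0 0.75" --pt "0 0 0 0 0 0 0.75"

```text
time: 30.92
tool_pos: [0.4973, -0.1912, 0.2422]
tcp_rot: [-0.199, 3.132, -0.006]
wrist_force: [0.5, 0.1, -0.0]
width: 0.748
grip_force: 0.0
```

Run:
```python
from h import *
from workcell import read_camera,masks_of
p=read_camera("top");im=p["color"][:,:,::-1].copy()
for d in masks_of(p,"small_case")[:5]:
    if 260<d["bbox"][0]<300 and d["bbox"][1]<250:
        q,f=fitbox(p,d["mask"],DIM["small"],.108);print(d["score"],q,np.degrees(q[2]),f)
a=cv2.resize(im[160:310,200:340],None,fx=3,fy=3,interpolation=2)
s=read_camera("side")["color"][:,:,::-1];b=cv2.resize(s[220:370,230:350],None,fx=3,fy=3,interpolation=2)
cv2.imwrite("pics/c5.png",np.hstack([a,b]))
```

```text
0.77 [0.52273108 0.04552528 0.12559102] 7.195835625931757 0.05265749456915281
```

View pics/c5.png

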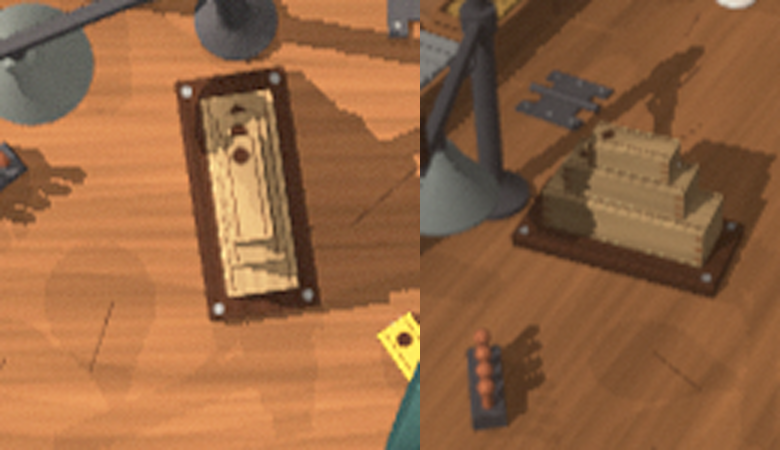

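The three cases are stacked in steps and centred, at (240,195) in the left crop and (630,190) in the right. The lamp is still at its left stop and nothing touches the stack.

```bash
python3 -c "
from workcell import workorder
print(workorder.finish_job())"
```

```text
the job is handed in; nothing more can be done
None
```

The lamp arm is swung left to about 1.21 rad, the three beech cases are stacked on the board in order (large, medium, small), and the job is handed in at about 31 s; no verdict was returned.

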